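Lock a slate in the two-stage clamping jig

ROBOT

A 6-joint arm with a two-finger parallel gripper is mounted at the origin on the work surface; the furniture and walls round the work are solid. World frame = base frame: x ahead of the robot, y to its left, z up, the work surface at z = 0. Lengths are in mm, angles in rad, forces in N, time in s.
With the tool pointing down it reaches from about 350 to 975 mm from the base axis. Payload 7.1 kg.
Tool frame: the origin (TCP) lies at the very end of the fingers, on their centre line; the grasp point (between the pads) lies 19 mm behind it; y points along the fingers, x is the direction in which the jaws open and shut, and the axes are right-handed (so a half turn about y gives the same grasp; the last joint's range is limited). The gripper opens to 88 mm and grips with 3 to 60 N. Pads are 20 mm wide; open, the fingers measure 115 mm over their backs; the gripper's body (75 mm by 178 mm) begins 61 mm behind the grasp point.
Start: joints at [-1.27, 0.423, 1.63, -0, 1.089, -0.019], TCP at [196.503, -593.288, 197.175] pointing down, gripper open.
Joint ranges: [-3, 3], [-0.9, 2.11], [0.09, 2.58], [-1.31, 4.45], [0.11, 2.69], [-2.54, 2.54]. Speed limits (rad/s): [2.39, 2.39, 3.01, 3.14, 3.14, 3.14].

INTERFACE

Orientations are given as a rotation vector (axis times angle).
In Python, from workcell import ctrl gives the robot as it stands. The module is installed in compiled form; this text tells all that it offers.
- The arm moves only by the tool carry_out, never from a script. Its arguments are lists of equal length, an entry for each row: "delta_pos": the shift along the tool's x, y, z in cm, a list of three; "rotation": the turn, a rotation vector about the tool's x, y, z in rad, a list of three. In form: {"delta_pos": [[dx, dy, dz], ...], "rotation": [[wx, wy, wz], ...]}. A call has 1 to 12 rows; each row is the pose to reach, as a shift and turn from the pose commanded when the call began, along the tool's axes at that moment; what a row does not reach only later rows make up. A row lasts 1/12 s, in which the tool goes at most 41.7 mm and 7.16 degrees, less where a joint would pass 70% of its speed; a pose out of reach is approached as far as the arm can. A call with a gripper value outside its range is refused whole. "hand" is the closure in counts, from 0 (fully open) to 255 (shut), set as the call begins (left out, the last holds). The fingers move at their own pace and stop on an object; the grip force is fixed at half the most. Time passes only in rows, so rows that repeat a pose let the fingers close. It gives the time, the measured TCP pose, the force and the opening at its end, in the units of the state.
- ctrl.get_obs(): the state, without advancing time (a new reading comes with each control period).
- ctrl.get_image(name): name is "scene" or "top" or "wrist"; returns the picture (384x512x3 uint8, red, green, blue); there is no depth.
- ctrl.camera_info(name): a dict with "fov_y" (degrees; the focal length in pixels is half the picture's height over the tangent of half this angle, whatever the lens; pixels are square), "cx", "cy" (the principal point, pixels), "R" (3x3) and "t" (3): a world point X has camera coordinates R X + t; the wrist camera has in their place "T_tool_cam" (4x4, takes a point from camera to tool coordinates, whose origin is the TCP and whose axes are the tool frame's). Camera axes: x right, y down, z forward; pixel columns grow to the right and rows downward; lengths in mm; the calibration is good to about 2 mm. The wrist camera is an equidistant fisheye: a pixel r from the principal point sees the ray r / f radians off the axis. A picture is of the moment at which its call begins: read the wrist's pose just before it. camera_info takes no time and is no camera call.
- ctrl.close_job(): hands the job in, once; it reports no verdict.
The state is a dict: "t": time; "qpos": joint angles; "qvel": joint speeds; "joint_torque": joint torques, N m; "ee_pos": TCP position; "orientation": TCP orientation; "ft_force": force on the tool from outside, world axes, zero at the start; "moment": the same for the moment, N m; "width": finger opening in mm.
Only numpy, scipy, OpenCV 4.12 (cv2) and the standard library are available. Lean on these libraries where they do the work, as an engineer would, in place of code of your own. Each camera call takes 0.05 s, during which the arm holds its last target.

TASK

Clamp the slate in the plywood jig: push the jig's upright black lever grip round with the fingers, past its first notch and all the way to the second stop, so that the jaw holds the slate tight against the wooden fence. Do not lift the slate or shift it by hand, and leave the other things on the bench where they lie.

Things in the scene. Friction and masses are not known exactly. Their poses are not given: they have to be found in the camera images.
- jig: Fixed clamping jig, plywood base 215 x 130 x 18 mm. Origin at the centre of its underside; x points from the lever end to the wooden fence (inner face at x = +93 mm, top z = 42 mm), y left, z up. Lever pivot at x = -45 mm, y = 0. Notched steel quadrant under the lever up to z = 31 mm, two 8 mm stop pins beside it up to z = 48 mm.
- lever_pivot (a point): Point on the vertical pivot axis of the lever, at the top of the lever's round hub, 46 mm above the bench.
- lever_grip (a point): Middle of the upright grip at the lever's free end, 100 mm from the pivot axis and 75 mm above the bench. The grip is a black plain round handle, 20 to 26 mm in diameter, from 43 to 99 mm above the bench, overhanging the front edge of the base; under it is only the end of the lever's bar (steel, 14 mm wide, 35 to 43 mm above the bench).
- lever (a joint): Lever angle, rad; grows clockwise seen from above, grip moving to the jig's +y. 0 = open (bar 0.585 rad to the right of the jig's -x direction); 0.60 = first notch, jaw not yet touching; 1.17 = second stop, clamped, hard stop. Detents hold it at each: it takes about 5 N at the grip to pass the humps at 0.3 and 0.9, then it snaps on to the next. Stays when let go. Starts open, 0 to 0.12.
- slate: Loose cut slate plate 62 x 89 x 8 mm, 0.13 kg, lying on the jig's base between jaw and fence. Origin at the centre of its underside. It must only be clamped by the jaw.
- jaw: Rubber-faced aluminium jaw, 76 mm wide, of the jig; driven towards the fence by the lever (14.5 mm per rad) through a spring, so that it presses the slate with a few newtons at the second stop. Origin at its middle, on the bench plane; rubber face 4 mm ahead of it.
- pencil: Loose flat carpenter's pencil, 178 x 12 x 8 mm, lying left in front of the jig; bystander. Origin at the centre of its underside.
- clamp: Loose spring clamp, 165 x 80 x 22 mm, lying to the left; bystander. Origin at the centre of its underside.
- square: Loose try square with a beech stock, 216 x 120 x 16 mm, lying to the right; bystander. Origin at the centre of its underside.
- offcut: Loose small slate offcut, 60 x 45 x 8 mm, lying right in front of the jig; bystander. Origin at the centre of its underside.
Things that resemble listed ones, but are neither listed nor needed, are in the scene too. Leave any purple or yellow look-alike of the slate alone.

How it is judged:
By the outcome, as a careful person would: the job done as asked, in the order asked, and still so for the second after the job is handed in, with the robot touching nothing.
It also fails if it takes over 42 s, if anything falls off the work surface, if the arm or the gripper's body presses on something with over 40 N, if the wrist force passes 120 N, or if a joint passes its speed limit or range.

## Working session

There is one attempt and no reset: what is moved stays moved. The work goes in short steps, Python scripts to look and compute and a tool call to move; the robot and the scene stay as the last step left them, time stands still between calls to the robot, and variables do not carry over. Pictures are saved under pics/ and viewed, and the job is handed in when it is done.

Besides the shell and the picture viewer there is one more tool, called after "Call:" by a JSON object that holds its "method" and its "body". carry_out: Moves the arm, as the interface text tells. Its arguments: {"type":"object","properties":{"delta_pos":{"type":"array","items":{"type":"array","items":{"type":"number"}}},"rotation":{"type":"array","items":{"type":"array","items":{"type":"number"}}},"hand":{"type":"number"}},"required":["delta_pos","rotation"]}

```bash
mkdir -p pics; python3 - <<'E'
from workcell import ctrl
import cv2,numpy as np
o=ctrl.get_obs(); print({k:np.round(v,3) for k,v in o.items()})
for n in ["scene","top"]:
    cv2.imwrite(f"pics/{n}0.png",ctrl.get_image(n)[:,:,::-1]); i=ctrl.camera_info(n); print(n,i)
print(ctrl.camera_info("wrist"))
E
```

```text
{'t': np.float64(0.0), 'qpos': array([-1.27 ,  0.424,  1.631, -0.   ,  1.089, -0.019]), 'qvel': array([-0.001,  0.001,  0.   , -0.001, -0.   , -0.001]), 'joint_torque': array([ 1.0000e-03, -5.4463e+01, -2.7366e+01,  6.4000e-02,  2.3000e-02,
       -0.0000e+00]), 'ee_pos': array([ 196.33 , -592.728,  196.396]), 'orientation': array([-1.343,  0.971, -0.969]), 'ft_force': array([-0.548,  0.087,  0.478]), 'moment': array([-0.016,  0.02 ,  0.017]), 'width': np.float64(87.774)}
scene {'fov_y': 52.628572705505796, 'cx': 255.3517053489998, 'cy': 189.34316153871467, 'R': array([[-0.45070221, -0.89240382,  0.02197572],
       [-0.38627433,  0.17277314, -0.90605827],
       [ 0.80477305, -0.41685112, -0.42258192]]), 't': array([194.73048472, 282.34318303, 754.39005306])}
top {'fov_y': 42.17134915310005, 'cx': 253.18455138478615, 'cy': 184.42180157538965, 'R': array([[-0.02298057, -0.99972682,  0.00426312],
       [-0.99671148,  0.0225794 , -0.07782289],
       [ 0.07770537, -0.00603752, -0.99695809]]), 't': array([  -2.4737916 ,  490.22800549, 1610.99033012])}
{'fov_y': 65.70646984690485, 'cx': 256.35666963825247, 'cy': 188.67495542925835, 'T_tool_cam': array([[ 9.99999861e-01, -4.83202544e-04, -2.08637561e-04,
         3.89089623e-01],
       [ 8.55413634e-05, -2.41924710e-01,  9.70295021e-01,
        -1.85973497e+02],
       [-5.19323604e-04, -9.70294904e-01, -2.41924635e-01,
         6.60893694e+01],
       [ 0.00000000e+00,  0.00000000e+00,  0.00000000e+00,
         1.00000000e+00]])}
```

View pics/scene0.png

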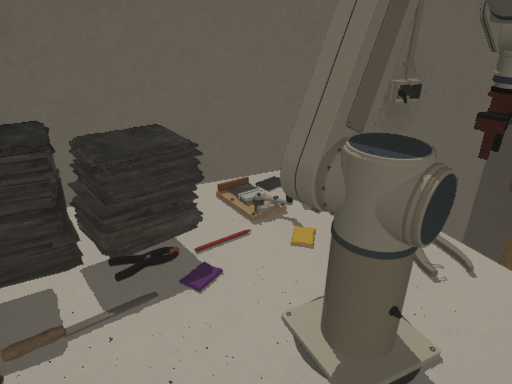

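View pics/top0.png

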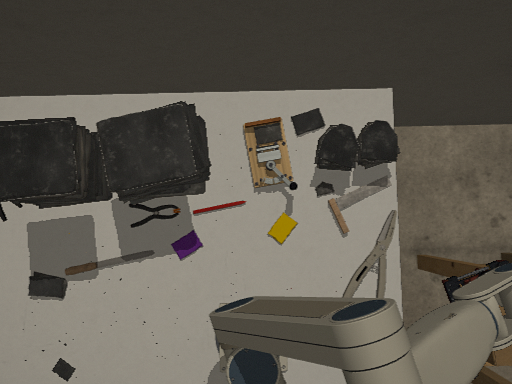

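The top view shows the jig at about (268,153), with its fence at the top (263,123), the pivot hub near (270,166) and the black grip near (293,186). Purple and yellow look-alikes are at (187,244) and (283,228). I'll enlarge the jig.

```bash
python3 - <<'E'
import cv2
a=cv2.imread("pics/top0.png")[105:215,225:345]; cv2.imwrite("pics/top0c.png",cv2.resize(a,None,fx=5,fy=5,interpolation=cv2.INTER_CUBIC))
a=cv2.imread("pics/scene0.png")[165:235,200:320]; cv2.imwrite("pics/scene0c.png",cv2.resize(a,None,fx=6,fy=6,interpolation=cv2.INTER_CUBIC))
E
```

```text
(no output)
```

View pics/top0c.png

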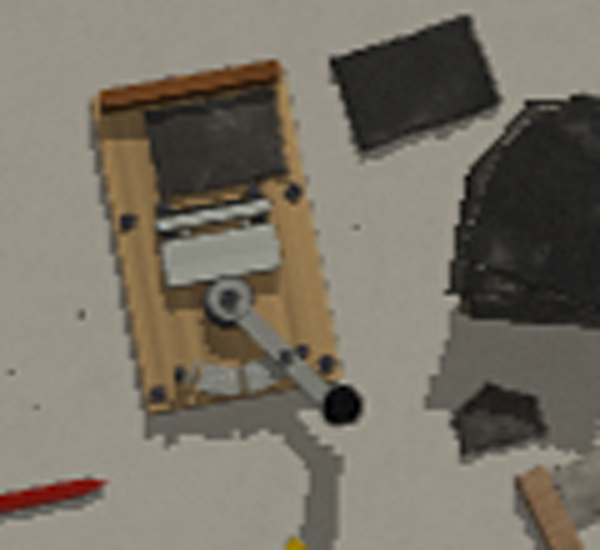

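View pics/scene0c.png

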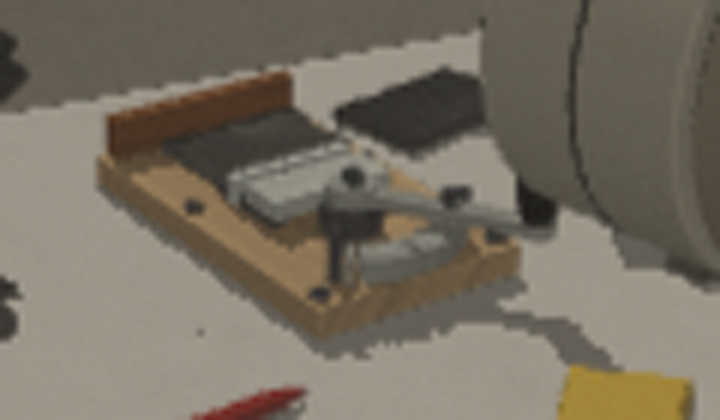

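The crop shows the hub at crop (229,300), i.e. px (270.8,165.0), and the grip top at (342,404), i.e. px (293.4,185.8). Front base corners are at about (150,410) and (343,376).

```bash
cat > h.py <<'E'
from workcell import ctrl
import cv2,numpy as np
from scipy.spatial.transform import Rotation as Ro
def ray(n,u,v,z):
    i=ctrl.camera_info(n); f=192/np.tan(np.radians(i["fov_y"]/2))
    d=i["R"].T@np.array([(u-i["cx"])/f,(v-i["cy"])/f,1]); c=-i["R"].T@i["t"]
    return c+d*(z-c[2])/d[2]
def proj(n,X):
    i=ctrl.camera_info(n); f=192/np.tan(np.radians(i["fov_y"]/2)); p=i["R"]@np.array(X)+i["t"]
    return p[:2]/p[2]*f+[i["cx"],i["cy"]]
E
python3 - <<'E'
from h import *
np.set_printoptions(precision=1,suppress=True)
c=lambda x,y,z:ray("top",225+x/5-.4,105+y/5-.4,z)
hub=c(229,300,46);g=c(342,404,99); a=c(150,410,18);b=c(343,376,18);fl=c(99,100,42);fr=c(280,66,42)
print("hub",hub,"grip",g,np.linalg.norm((g-hub)[:2]))
print("corners",a,b,np.linalg.norm(a-b),"fence",fl,fr,np.linalg.norm(fl-fr))
d1=np.arctan2(*(a-b)[:2][::-1])-np.pi/2; d2=np.arctan2(*(fl-fr)[:2][::-1])-np.pi/2
print("yaw",d1,d2)
v=g-hub; print("bar dir",np.arctan2(v[1],v[0]))
for n,p in dict(pencil_r=(103,484,4),).items(): print(n,c(*p))
o=ctrl.get_obs(); print(Ro.from_rotvec(o["orientation"]).as_matrix(), o["ee_pos"])
E
```

```text
hub [550.9 -70.6  46. ] grip [ 478. -137.   99.] 98.67801529920102
corners [482.9 -18.1  18. ] [ 502.4 -145.2   18. ] 128.55735342077634 fence [684.3  10.6  42. ] [ 704.2 -107.9   42. ] 120.19506065392902
yaw 0.1521492172134391 0.16585583598555842
bar dir -2.4025524593208996
pencil_r [435.7  13.8   4. ]
[[ 0.3 -0.   0.9]
 [-0.9  0.   0.3]
 [-0.  -1.  -0. ]] [ 196.3 -592.8  196.5]
```

Measured against the description:
- The pivot to grip distance is 98.7 mm (nominal 100).
- The front edge is 128.6 mm (nominal 130).
- With a jig yaw of about 0.16, the bar direction gives a lever angle of about 0.

The purple and yellow plates are elsewhere and aren't involved. I'll straddle the grip loosely, with the jaw axis along the tangent.

```bash
cat >> h.py <<'E'
def delta(target,xang):
    o=ctrl.get_obs(); R=Ro.from_rotvec(o["orientation"]).as_matrix()
    x=np.array([np.cos(xang),np.sin(xang),0]); y=np.array([0,0,-1.]); Rt=np.stack([x,y,np.cross(x,y)],1)
    return np.round(R.T@(np.array(target)-o["ee_pos"])/10,2), np.round(Ro.from_matrix(R.T@Rt).as_rotvec(),3)
E
python3 - <<'E'
from h import *
print(delta([477.5,-137.5,196],-0.83))
# neighbours' bounds
for p in [(317,160),(317,190),(210,190)]: print(p,ray("top",*p,0),ray("top",*p,100))
E
```

```text
(array([-34.38,   0.1 ,  41.  ]), array([-0.   , -0.421, -0.001]))
(317, 160) [ 568.19433883 -227.88662926    0.        ] [ 555.73773315 -214.25909944  100.        ]
(317, 190) [ 468.22706372 -224.59035601    0.        ] [ 461.85026304 -211.16329878  100.        ]
(210, 190) [476.26493953 129.47101039   0.        ] [469.3992917  121.36478023 100.        ]
```

Call:
{"method": "carry_out", "body": {"delta_pos": [[-1.5, 0, 2], [-4, 0, 5], [-7, 0, 8.5], [-10, 0, 12], [-13, 0, 15.5], [-16, 0, 19], [-19, 0, 22.5], [-22, 0, 26], [-25, 0, 29.5], [-28, 0, 33], [-30.5, 0, 36], [-32, 0, 38]], "rotation": [[0, 0, 0], [0, -0.04, 0], [0, -0.08, 0], [0, -0.12, 0], [0, -0.16, 0], [0, -0.2, 0], [0, -0.24, 0], [0, -0.28, 0], [0, -0.32, 0], [0, -0.36, 0], [0, -0.4, 0], [0, -0.42, 0]], "hand": 105}}

```text
t: 1.1
ee_pos: [448.2, -181.5, 197.1]
orientation: [-1.472, 0.648, -0.647]
ft_force: [0.7, 0.6, -0.1]
width: 51.7
```

```bash
python3 - <<'E'
from h import *
o=ctrl.get_obs()
im=ctrl.get_image("wrist"); cv2.imwrite("pics/w1.png",im[:,:,::-1])
print(o["t"],o["ee_pos"],o["width"],o["qpos"]); print(delta([477.5,-137.5,196],-0.83))
# project grip top & hub expected in wrist
i=ctrl.camera_info("wrist");T=i["T_tool_cam"];f=192/np.tan(np.radians(i["fov_y"]/2));R=Ro.from_rotvec(o["orientation"]).as_matrix()
for X in [(477.5,-137.5,99),(550.9,-70.6,46)]:
    p=np.linalg.inv(T)@np.r_[R.T@(np.array(X)-o["ee_pos"]),1]; th=np.arctan2(np.hypot(p[0],p[1]),p[2]); ph=np.arctan2(p[1],p[0])
    print(X,i["cx"]+f*th*np.cos(ph),i["cy"]+f*th*np.sin(ph))
E
```

```text
1.1 [ 448.17374359 -181.51954806  197.11014244] 51.69768577119213 [-4.09410419e-01  2.14977793e-01  1.93505128e+00 -5.03291944e-05
  9.91904252e-01  4.19641114e-01]
(array([-1.13,  0.15,  4.54]), array([-0.003,  0.004, -0.   ]))
(477.5, -137.5, 99) 242.5720962680487 131.25504510410283
(550.9, -70.6, 46) 244.87204303382163 42.81295978659446
```

View pics/w1.png

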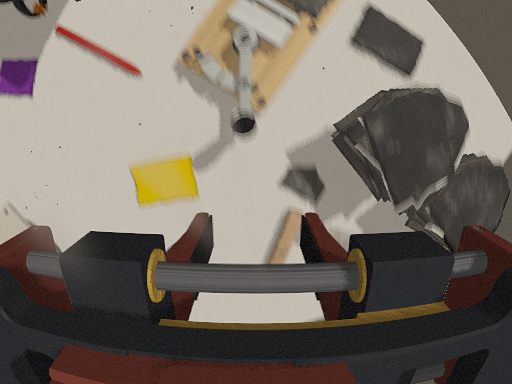

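The wrist view shows the grip top at about (243,126) and the hub at (245,40). My estimates project to (243,131) and (245,43), so they agree. Before descending I'll check the height of the tall slate pile on the right, leftmost corner (334,130), because the gripper body is wide.

```bash
cat >> h.py <<'E'
def wray(o,u,v):
    i=ctrl.camera_info("wrist");T=i["T_tool_cam"];f=192/np.tan(np.radians(i["fov_y"]/2));R=Ro.from_rotvec(o["orientation"]).as_matrix()
    r=np.hypot(u-i["cx"],v-i["cy"]);th=r/f;d=np.array([(u-i["cx"])/r*np.sin(th),(v-i["cy"])/r*np.sin(th),np.cos(th)])
    return o["ee_pos"]+R@T[:3,3], R@T[:3,:3]@d
E
python3 - <<'E'
from h import *
o=ctrl.get_obs()
i=ctrl.camera_info("top");f=192/np.tan(np.radians(i["fov_y"]/2))
ct=-i["R"].T@i["t"]
for (u,v),w in [((315.6,163),(334,130)),((293.4,185.8),(243,126))]:
    d1=i["R"].T@np.array([(u-i["cx"])/f,(v-i["cy"])/f,1]); c2,d2=wray(o,*w)
    s=np.linalg.lstsq(np.stack([d1,-d2],1),c2-ct,rcond=None)[0]
    print(ct+s[0]*d1,c2+s[1]*d2)
E
python3 -c "
import cv2
a=cv2.imread('pics/w1.png')[60:220,200:420]; cv2.imwrite('pics/w1c.png',cv2.resize(a,None,fx=3.5,fy=3.5,interpolation=2))"
```

```text
[ 564.45086882 -229.85898656  -52.23505297] [ 565.87429774 -229.33880143  -52.1356529 ]
[ 477.13981195 -138.78473163   92.71953374] [ 484.78944988 -129.07387884   92.43567563]
```

View pics/w1c.png

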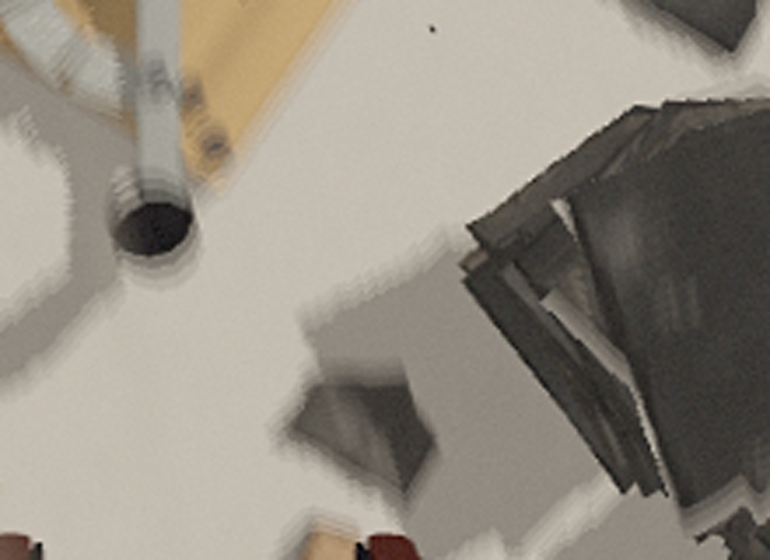

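The blur is because the arm was still moving. I'll move over the grip, slightly shifted away from the pile with the jaw axis at -1.0, and take a still picture.

```bash
python3 - <<'E'
from h import *
print(delta([474,-132.5,196],-1.0), ctrl.get_obs()["ee_pos"])
E
```

```text
(array([-1.73,  0.15,  4.62]), array([-0.003,  0.174, -0.001])) [ 451.75673399 -176.58429748  197.31018971]
```

Call:
{"method": "carry_out", "body": {"delta_pos": [[-0.6, 0, 1.5], [-1.2, 0, 3], [-1.6, 0, 3.8], [-1.6, 0, 3.8], [-1.6, 0, 3.8], [-1.6, 0, 3.8], [-1.6, 0, 3.8]], "rotation": [[0, 0.06, 0], [0, 0.12, 0], [0, 0.17, 0], [0, 0.17, 0], [0, 0.17, 0], [0, 0.17, 0], [0, 0.17, 0]]}}

```text
t: 1.73
ee_pos: [464.8, -146.8, 197.1]
orientation: [-1.426, 0.78, -0.78]
ft_force: [-0.4, 0.9, -0.3]
width: 51.4
```

```bash
python3 - <<'E'
from h import *
o=ctrl.get_obs()
im=ctrl.get_image("wrist"); cv2.imwrite("pics/w2.png",cv2.resize(im[:250,:,::-1],(800,390),interpolation=2))
im=ctrl.get_image("top"); cv2.imwrite("pics/t2.png",cv2.resize(im[90:230,220:420,::-1],None,fx=4,fy=4,interpolation=2))
print(o["t"],o["ee_pos"],delta([474,-132.5,196],-1.0),o["qpos"])
E
```

```text
1.7333 [ 464.81141548 -146.77780948  197.09175258] (array([-0.71,  0.11,  1.54]), array([ 0.   , -0.001, -0.   ])) [-3.30201344e-01  2.20842857e-01  1.92727361e+00 -1.46016120e-04
  9.93686379e-01  6.70693195e-01]
```

View pics/w2.png

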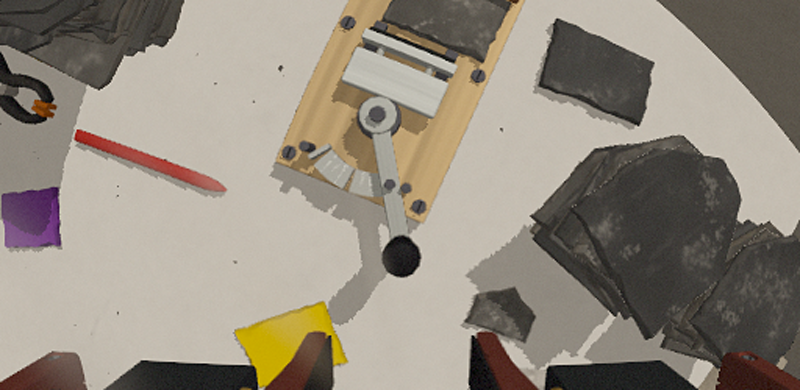

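View pics/t2.png

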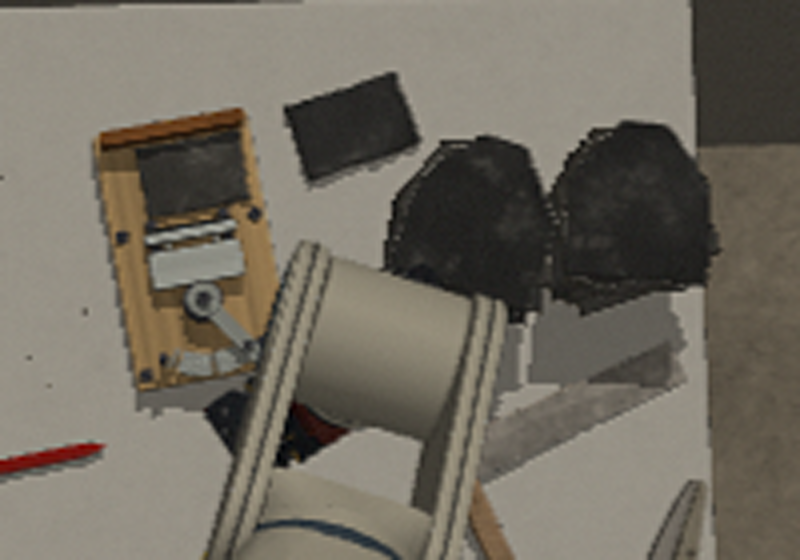

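The still wrist view, in picture pixels over 1.5625, shows the grip top at (256.6,164.5), the hub at (242,73) and the pile's lower corner at (416,216). The same corner is at top px (349.5,170.5).

```bash
python3 - <<'E'
from h import *
o=ctrl.get_obs()
i=ctrl.camera_info("top");f=192/np.tan(np.radians(i["fov_y"]/2))
ct=-i["R"].T@i["t"]
for (u,v),w in [((349.5,170.5),(416,215.7)),((316,156),(368,112)),((293.4,185.8),(256.6,164.5)),((270.8,165),(242,73))]:
    d1=i["R"].T@np.array([(u-i["cx"])/f,(v-i["cy"])/f,1]); c2,d2=wray(o,*w)
    s=np.linalg.lstsq(np.stack([d1,-d2],1),c2-ct,rcond=None)[0]
    print(ct+s[0]*d1,c2+s[1]*d2)
for w,z in [((256.6,164.5),99),((242,73),46)]:
    c,d=wray(o,*w); print(c+d*(z-c[2])/d[2])
E
```

```text
[ 520.46639485 -314.55722802  100.23921655] [ 531.14690842 -315.87252946  101.59057909]
[ 569.36423664 -212.53072147   92.68580872] [ 587.72108314 -202.41182333   93.76170355]
[ 478.32088478 -140.18595718   76.6117838 ] [ 478.30710973 -138.98652675   76.50643439]
[549.74932139 -71.88899475  44.3902788 ] [553.60119072 -71.43027569  44.81947703]
[ 481.41658567 -136.97514124   99.        ]
[553.48633272 -71.57036217  46.        ]
```

The pile is about 100 mm high, and the gripper body will stay above 138 mm, so it clears. The grip at about (479.5,-137) and hub at (552,-71) agree in both cameras. I'll align and descend around the grip.

Call:
{"method": "carry_out", "body": {"delta_pos": [[-0.3, 0, 0.8], [-0.6, 0, 1.65], [-0.6, 0, 1.65], [-0.6, 1, 1.65], [-0.6, 3, 1.65], [-0.6, 5, 1.65], [-0.6, 6.5, 1.65], [-0.6, 7.5, 1.65], [-0.6, 7.5, 1.65], [-0.6, 7.5, 1.65]], "rotation": [[0, 0, 0], [0, 0, 0], [0, 0, 0], [0, 0, 0], [0, 0, 0], [0, 0, 0], [0, 0, 0], [0, 0, 0], [0, 0, 0], [0, 0, 0]]}}

```text
t: 2.67
ee_pos: [475.5, -132.1, 121.7]
orientation: [-1.427, 0.781, -0.779]
ft_force: [0.4, -1.2, 0.7]
width: 51.6
```

```bash
python3 - <<'E'
from h import *
o=ctrl.get_obs()
im=ctrl.get_image("wrist"); cv2.imwrite("pics/w3.png",cv2.resize(im[:,:,::-1],(800,600),interpolation=2))
print(o["t"],o["ee_pos"],delta([475.5,-133,58],-1.0))
E
```

```text
2.6667 [ 475.486129   -132.12780475  121.68234844] (array([ 0.03,  6.44, -0.09]), array([-0.   , -0.001,  0.   ]))
```

View pics/w3.png

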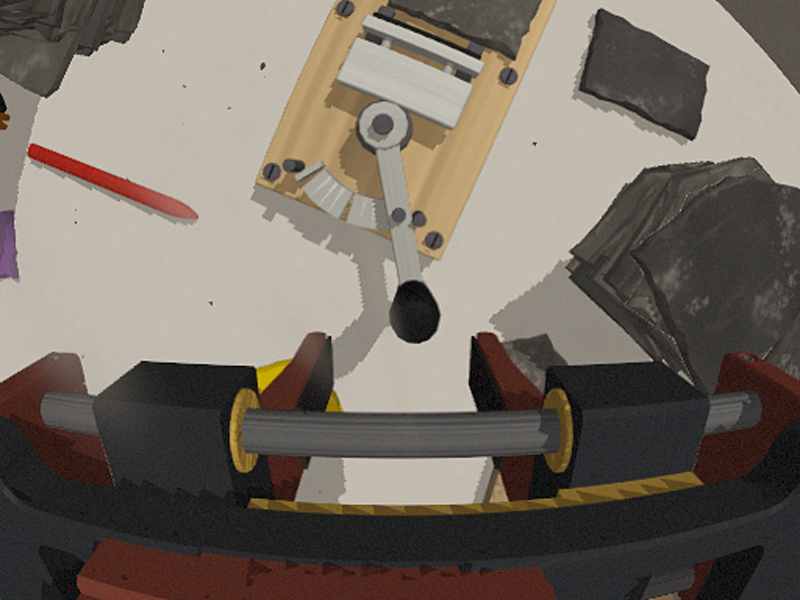

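The grip top is at about (415,312) in the picture, between fingertips at (320,335) and (485,335). I'll check it numerically.

```bash
python3 - <<'E'
from h import *
o=ctrl.get_obs()
c,d=wray(o,415/1.5625,316/1.5625)
for z in(99,43):
  p=c+d*(z-c[2])/d[2];print(p, Ro.from_rotvec(o["orientation"]).as_matrix().T@(p-o["ee_pos"]))
c,d=wray(o,383/1.5625,125/1.5625); print(c+d*(46-c[2])/d[2])
E
```

```text
[ 482.9309471  -136.46319328   99.        ] [ 7.20935668 23.36981965  3.51437008]
[ 469.84820895 -147.01021555   43.        ] [  9.02344388  79.36841293 -13.1968344 ]
[553.56971191 -71.59904535  46.        ]
```

Call:
{"method": "carry_out", "body": {"delta_pos": [[0.2, 0.5, 0.3], [0.2, 2, 0.3], [0.2, 3.5, 0.3], [0.2, 5, 0.3], [0.2, 6, 0.3], [0.2, 6.3, 0.3], [0.2, 6.3, 0.3], [0.2, 6.3, 0.3]], "rotation": [[0, 0, 0], [0, 0, 0], [0, 0, 0], [0, 0, 0], [0, 0, 0], [0, 0, 0], [0, 0, 0], [0, 0, 0]]}}

```text
t: 3.38
ee_pos: [479.9, -132.4, 59.6]
orientation: [-1.426, 0.779, -0.781]
ft_force: [0.2, -0.1, -0.2]
width: 52.0
```

```bash
cat >> h.py <<'E'
H=np.array([552.8,-71.3]); 
def arc(th,lead):  # TCP for lever angle th, lead mm along motion
    a=-2.402-th; g=H+100*np.array([np.cos(a),np.sin(a)]); t=np.array([np.sin(a),-np.cos(a)])
    return g+lead*t, a+np.pi/2
E
python3 - <<'E'
from h import *
o=ctrl.get_obs(); R=Ro.from_rotvec(o["orientation"]).as_matrix()
print(o["ee_pos"],o["ft_force"],np.arctan2(R[1,0],R[0,0]))
for th in np.arange(0,1.35,.12):
    p,xa=arc(th,14); print(round(th,2),np.round(p,1),round(xa,2),delta([*p,58],xa))
E
```

```text
[ 479.90038865 -132.39420352   59.61978259] [ 0.19062718 -0.10678487 -0.16990051] -1.00091336537213
0.0 [ 469.5 -128.4] -0.83 (array([-0.9 ,  0.16, -0.66]), array([-0.   , -0.17 ,  0.001]))
0.12 [ 463.3 -118. ] -0.95 (array([-2.11,  0.16, -0.62]), array([-0.   , -0.05 ,  0.001]))
0.24 [ 458.3 -106.9] -1.07 (array([-3.31,  0.16, -0.44]), array([-0.   ,  0.07 ,  0.001]))
0.36 [454.7 -95.4] -1.19 (array([-4.48,  0.16, -0.12]), array([-0.  ,  0.19,  0.  ]))
0.48 [452.6 -83.4] -1.31 (array([-5.6 ,  0.16,  0.34]), array([-0.001,  0.31 ,  0.   ]))
0.6 [451.8 -71.4] -1.43 (array([-6.65,  0.16,  0.93]), array([-0.001,  0.43 ,  0.   ]))
0.72 [452.5 -59.3] -1.55 (array([-7.63,  0.16,  1.64]), array([-0.001,  0.55 ,  0.   ]))
0.84 [454.7 -47.3] -1.67 (array([-8.52,  0.16,  2.47]), array([-0.001,  0.67 ,  0.   ]))
0.96 [458.3 -35.8] -1.79 (array([-9.3 ,  0.16,  3.39]), array([-0.001,  0.79 ,  0.   ]))
1.08 [463.2 -24.7] -1.91 (array([-9.97,  0.16,  4.4 ]), array([-0.001,  0.91 ,  0.   ]))
1.2 [469.4 -14.3] -2.03 (array([-10.51,   0.16,   5.49]), array([-1.00e-03,  1.03e+00,  0.00e+00]))
1.32 [476.9  -4.8] -2.15 (array([-10.91,   0.16,   6.63]), array([-1.00e-03,  1.15e+00,  0.00e+00]))
```

Call:
{"method": "carry_out", "body": {"delta_pos": [[-0.5, 0, -0.3], [-0.9, 0, -0.6], [-1.3, 0, -0.65], [-1.7, 0, -0.65], [-2.1, 0, -0.6], [-2.5, 0, -0.55], [-2.9, 0, -0.5], [-3.3, 0, -0.45], [-3.7, 0, -0.35], [-4.1, 0, -0.25], [-4.5, 0, -0.1], [-4.5, 0, -0.1]], "rotation": [[0, 0, 0], [0, -0.05, 0], [0, -0.05, 0], [0, -0.05, 0], [0, -0.05, 0], [0, -0.02, 0], [0, 0.02, 0], [0, 0.07, 0], [0, 0.11, 0], [0, 0.15, 0], [0, 0.19, 0], [0, 0.19, 0]]}}

```text
t: 4.38
ee_pos: [453.9, -94.1, 59.4]
orientation: [-1.364, 0.927, -0.926]
ft_force: [-0.4, -0.1, -0.1]
width: 51.8
```

```bash
python3 - <<'E'
from h import *
o=ctrl.get_obs(); R=Ro.from_rotvec(o["orientation"]).as_matrix()
print(o["t"],o["ee_pos"],o["ft_force"],np.arctan2(R[1,0],R[0,0]),o["width"])
im=ctrl.get_image("wrist"); cv2.imwrite("pics/w4.png",cv2.resize(im[:,:,::-1],(800,600),interpolation=2))
for th in np.arange(.36,1.35,.12):
    p,xa=arc(th,14); print(round(th,2),np.round(p,1),round(xa,2),delta([*p,58],xa))
E
```

```text
4.3833 [453.91204376 -94.06963486  59.39671591] [-0.37549623 -0.05725961 -0.06962307] -1.193162872594457 51.80690064218248
0.36 [454.7 -95.4] -1.19 (array([0.11, 0.14, 0.02]), array([-0.   ,  0.001, -0.   ]))
0.48 [452.6 -83.4] -1.31 (array([-1.08,  0.14,  0.26]), array([-0.   ,  0.121, -0.   ]))
0.6 [451.8 -71.4] -1.43 (array([-2.23,  0.14,  0.64]), array([-0.   ,  0.241, -0.   ]))
0.72 [452.5 -59.3] -1.55 (array([-3.32,  0.14,  1.15]), array([-0.   ,  0.361, -0.   ]))
0.84 [454.7 -47.3] -1.67 (array([-4.35,  0.14,  1.8 ]), array([-0.   ,  0.481, -0.   ]))
0.96 [458.3 -35.8] -1.79 (array([-5.29,  0.14,  2.56]), array([-0.   ,  0.601, -0.   ]))
1.08 [463.2 -24.7] -1.91 (array([-6.13,  0.14,  3.43]), array([-0.   ,  0.721, -0.   ]))
1.2 [469.4 -14.3] -2.03 (array([-6.87,  0.14,  4.39]), array([-0.   ,  0.841, -0.   ]))
1.32 [476.9  -4.8] -2.15 (array([-7.48,  0.14,  5.43]), array([-0.   ,  0.961, -0.   ]))
```

View pics/w4.png

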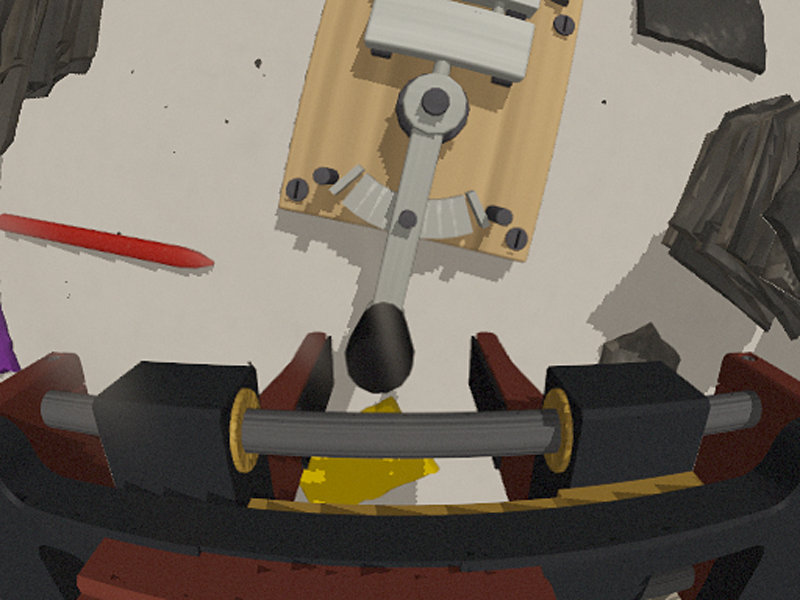

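The wrist view shows the lever snapped forward into the first notch: the bar is mid-quadrant and the grip at (380,350) is now ahead of the pushing finger. I'll continue along the arc.

Call:
{"method": "carry_out", "body": {"delta_pos": [[-0.5, 0, 0.1], [-1.1, 0, 0.25], [-1.7, 0, 0.45], [-2.2, 0, 0.65], [-2.6, 0, 0.8], [-3.0, 0, 1.0], [-3.4, 0, 1.2], [-3.7, 0, 1.4], [-4.05, 0, 1.6], [-4.35, 0, 1.8], [-4.65, 0, 2.05], [-4.95, 0, 2.3]], "rotation": [[0, 0.06, 0], [0, 0.12, 0], [0, 0.18, 0], [0, 0.24, 0], [0, 0.28, 0], [0, 0.33, 0], [0, 0.37, 0], [0, 0.4, 0], [0, 0.44, 0], [0, 0.48, 0], [0, 0.52, 0], [0, 0.56, 0]]}}

```text
t: 5.43
ee_pos: [457.1, -40.5, 59.3]
orientation: [-1.118, 1.342, -1.342]
ft_force: [-0.3, -0.4, 0.3]
width: 52.1
```

```bash
python3 - <<'E'
from h import *
o=ctrl.get_obs(); R=Ro.from_rotvec(o["orientation"]).as_matrix()
print(o["t"],o["ee_pos"],o["ft_force"],np.arctan2(R[1,0],R[0,0]),o["width"])
im=ctrl.get_image("wrist"); cv2.imwrite("pics/w5.png",cv2.resize(im[:,:,::-1],(800,600),interpolation=2))
for th in np.arange(.84,1.35,.06):
    p,xa=arc(th,14); print(round(th,2),np.round(p,1),round(xa,2),delta([*p,58],xa))
E
```

```text
5.4333 [457.09374526 -40.47197503  59.2723153 ] [-0.28066894 -0.42234199  0.3333353 ] -1.7523463715150196 52.05180100214209
0.84 [454.7 -47.3] -1.67 (array([ 0.77,  0.13, -0.14]), array([-0.   , -0.083, -0.   ]))
0.9 [456.3 -41.5] -1.73 (array([ 0.17,  0.13, -0.09]), array([-0.   , -0.023, -0.   ]))
0.96 [458.3 -35.8] -1.79 (array([-0.43,  0.13, -0.  ]), array([-0.   ,  0.037, -0.   ]))
1.02 [460.6 -30.2] -1.85 (array([-1.02,  0.13,  0.12]), array([-0.   ,  0.097, -0.   ]))
1.08 [463.2 -24.7] -1.91 (array([-1.61,  0.13,  0.28]), array([-0.   ,  0.157, -0.   ]))
1.14 [466.2 -19.4] -1.97 (array([-2.18,  0.13,  0.48]), array([-0.   ,  0.217, -0.   ]))
1.2 [469.4 -14.3] -2.03 (array([-2.74,  0.13,  0.7 ]), array([-0.   ,  0.277, -0.   ]))
1.26 [473.   -9.4] -2.09 (array([-3.29,  0.13,  0.96]), array([-0.   ,  0.337, -0.   ]))
1.32 [476.9  -4.8] -2.15 (array([-3.82,  0.13,  1.26]), array([-0.   ,  0.397, -0.   ]))
```

View pics/w5.png

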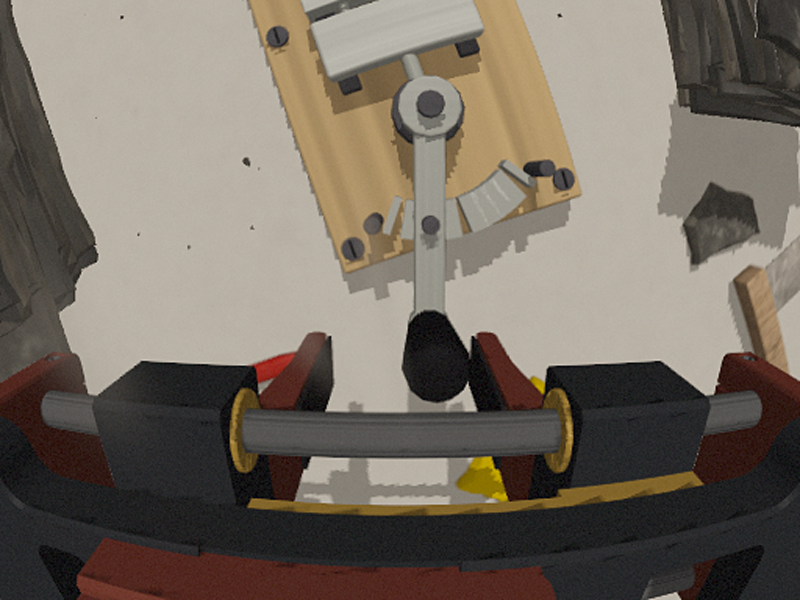

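The finger is now in contact at about the second hump. I'll continue gently.

Call:
{"method": "carry_out", "body": {"delta_pos": [[-0.3, 0, 0], [-0.6, 0, 0.05], [-0.9, 0, 0.1], [-1.2, 0, 0.2], [-1.5, 0, 0.25], [-1.7, 0, 0.3], [-1.7, 0, 0.3]], "rotation": [[0, 0.03, 0], [0, 0.06, 0], [0, 0.09, 0], [0, 0.12, 0], [0, 0.15, 0], [0, 0.16, 0], [0, 0.16, 0]]}}

```text
t: 6.07
ee_pos: [463.6, -24.1, 59.3]
orientation: [-1.029, 1.454, -1.454]
ft_force: [-0.5, -0.6, -0.3]
width: 52.1
```

```bash
python3 - <<'E'
from h import *
o=ctrl.get_obs(); R=Ro.from_rotvec(o["orientation"]).as_matrix()
print(o["t"],o["ee_pos"],o["ft_force"],np.arctan2(R[1,0],R[0,0]),o["width"])
im=ctrl.get_image("wrist"); cv2.imwrite("pics/w6.png",cv2.resize(im[:,:,::-1],(800,600),interpolation=2))
for th in np.arange(1.02,1.35,.06):
    p,xa=arc(th,14); print(round(th,2),np.round(p,1),round(xa,2),delta([*p,58],xa))
E
```

```text
6.0667 [463.60242278 -24.0901692   59.30331768] [-0.45293216 -0.56447717 -0.2801428 ] -1.9097340880570655 52.057538866964045
1.02 [460.6 -30.2] -1.85 (array([ 0.66,  0.12, -0.07]), array([-0.   , -0.058, -0.   ]))
1.08 [463.2 -24.7] -1.91 (array([ 0.05,  0.12, -0.  ]), array([-0.   ,  0.002, -0.   ]))
1.14 [466.2 -19.4] -1.97 (array([-0.54,  0.12,  0.1 ]), array([-0.   ,  0.062, -0.   ]))
1.2 [469.4 -14.3] -2.03 (array([-1.13,  0.12,  0.24]), array([-0.   ,  0.122, -0.   ]))
1.26 [473.   -9.4] -2.09 (array([-1.71,  0.12,  0.41]), array([-0.   ,  0.182, -0.   ]))
1.32 [476.9  -4.8] -2.15 (array([-2.28,  0.12,  0.62]), array([-0.   ,  0.242, -0.   ]))
```

View pics/w6.png

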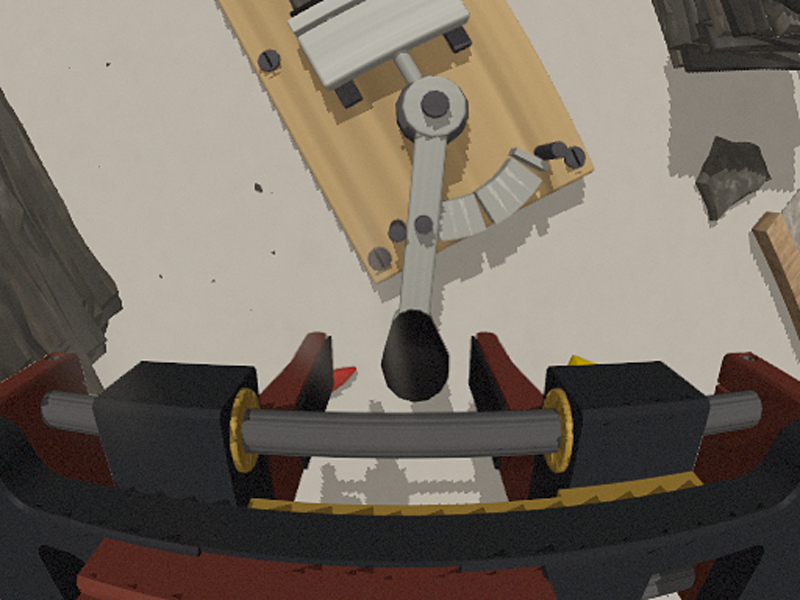

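The lever snapped past the hump and the bar now lies at the second stop pin. I'll seat it against the hard stop with a gentle push.

Call:
{"method": "carry_out", "body": {"delta_pos": [[-0.3, 0, 0.05], [-0.5, 0, 0.1], [-0.7, 0, 0.15], [-0.8, 0, 0.15], [-0.9, 0, 0.15], [-0.9, 0, 0.15]], "rotation": [[0, 0.03, 0], [0, 0.06, 0], [0, 0.08, 0], [0, 0.09, 0], [0, 0.09, 0], [0, 0.09, 0]]}}

```text
t: 6.62
ee_pos: [467.6, -17.0, 59.2]
orientation: [-0.976, 1.517, -1.518]
ft_force: [-0.3, -6.4, -0.1]
width: 51.8
```

Call:
{"method": "carry_out", "body": {"delta_pos": [[-0.1, 0, 0], [-0.1, 0, 0], [-0.1, 0, 0]], "rotation": [[0, 0, 0], [0, 0, 0], [0, 0, 0]]}}

```text
t: 6.87
ee_pos: [467.6, -16.7, 59.1]
orientation: [-0.977, 1.516, -1.519]
ft_force: [-2.1, -10.4, 0.7]
width: 51.7
```

It's at the hard stop: the force rose to 10 N with almost no motion. Next I'll centre the fingers round the grip to release it, then lift straight up.

Call:
{"method": "carry_out", "body": {"delta_pos": [[0.5, 0, 0], [1.0, 0, 0], [1.2, 0, 0], [1.2, 0, 0], [1.2, -1, 0], [1.2, -3, 0], [1.2, -6, 0], [1.2, -9, 0], [1.2, -12, 0], [1.2, -14, 0], [1.2, -14, 0], [1.2, -14, 0]], "rotation": [[0, 0, 0], [0, 0, 0], [0, 0, 0], [0, 0, 0], [0, 0, 0], [0, 0, 0], [0, 0, 0], [0, 0, 0], [0, 0, 0], [0, 0, 0], [0, 0, 0], [0, 0, 0]]}}

```text
t: 7.87
ee_pos: [463.9, -26.1, 200.7]
orientation: [-0.971, 1.516, -1.519]
ft_force: [-0.1, -0.1, -1.0]
width: 51.6
```

```bash
python3 - <<'E'
from h import *
o=ctrl.get_obs()
print(o["t"],o["ee_pos"],o["ft_force"])
im=ctrl.get_image("wrist"); cv2.imwrite("pics/w7.png",cv2.resize(im[:,:,::-1],(800,600),interpolation=2))
im=ctrl.get_image("top"); cv2.imwrite("pics/t7.png",cv2.resize(im[:,:,::-1],(800,600),interpolation=2))
E
```

```text
7.8667 [463.89709359 -26.11303367 200.65585976] [-0.06013145 -0.13072704 -1.049047  ]
```

View pics/w7.png

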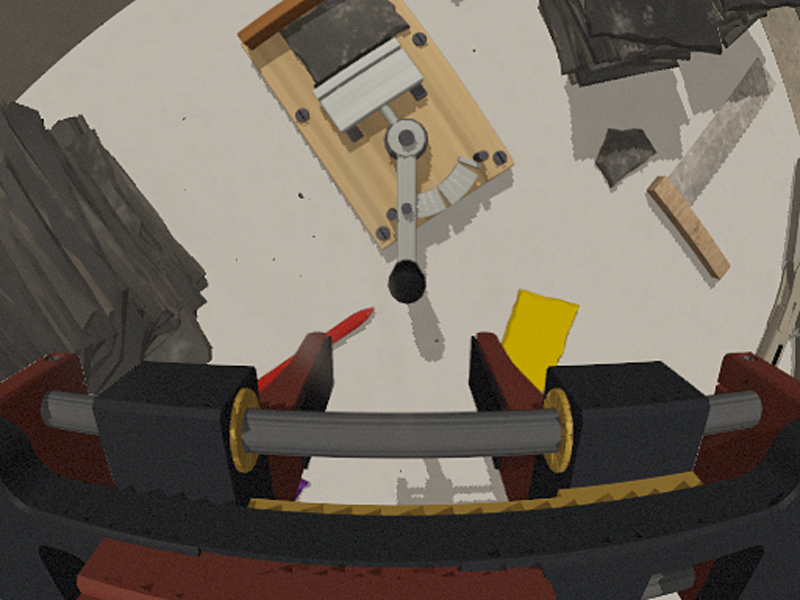

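View pics/t7.png

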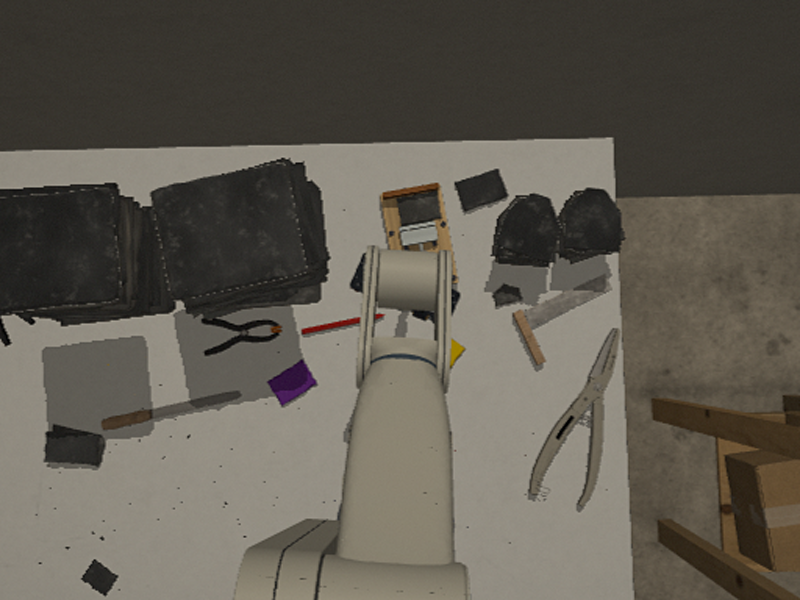

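The lever lies at the left stop pin with the grip at (407,280), and the jaw appears to be against the slate. The pencil, square, clamp and offcuts look unmoved. I'll check the lever angle and the jaw/slate/fence contact in a crop.

```bash
python3 - <<'E'
from h import *
o=ctrl.get_obs()
def w(u,v,z):
    c,d=wray(o,u/1.5625,v/1.5625); return c+d*(z-c[2])/d[2]
h=w(405,138,46);g=w(407,282,99);v=g-h;a=np.arctan2(v[1],v[0])
print(h,g,np.hypot(*v[:2]),"theta",(-2.402-a)%(2*np.pi))
im=ctrl.get_image("wrist"); cv2.imwrite("pics/w8.png",cv2.resize(im[0:100,140:300,::-1],None,fx=5,fy=5,interpolation=2))
E
```

```text
[549.78950761 -69.65278112  46.        ] [463.59355565 -31.04124254  99.        ] 94.44889117841672 theta 1.1607410889727383
```

View pics/w8.png

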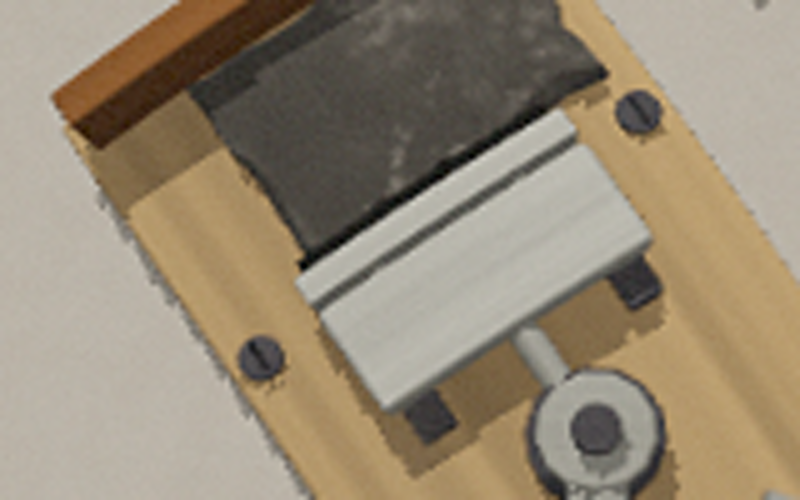

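The lever angle measures about 1.16 (the stop is at 1.17). The jaw's rubber face touches the slate, the slate reaches the fence, and the robot is clear.

```bash
python3 -c "
from workcell import ctrl
print(ctrl.get_obs()['qvel'].round(3)); print(ctrl.close_job())"
```

```text
[-0.001  0.011 -0.001 -0.002  0.     0.002]
the job is handed in; nothing more can be done
None
```

The slate is clamped: I pushed the lever from open, past its first notch, to the second stop, then handed the job in at about 8 s. I pushed it with the open fingers set loosely round the grip, seated it with about 10 N, then centred the fingers and lifted straight off.

**Last checks:**
- **Lever:** it measures about 1.16 rad from the wrist picture, against 1.17 at the stop. In that measurement the pivot-to-grip distance came out 94 mm instead of 100, so the angle is only good to a few hundredths. The push itself agrees: the force rose from 6 to 10 N with only about 0.3 mm of movement.
- **Slate:** in the close-up the jaw's rubber face is against the slate. The far edge reaches the fence's shadow, but the crop's top edge cuts off part of that contact line.
- **Other things:** by eye, the pencil, clamp, square and look-alikes are where they were.
- **Robot:** it was clear of everything at hand-in, with the fingertips at about 200 mm height.

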